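# Stapler from the tool bin into its bay

## Task

Lift the stapler out of the open tool bin and set it down on the desk in front of the empty narrow bay of the low plywood rack, letting go of it only once it stands on the desk. Then take it again by its jaw end and slide it hinge end first into the narrow bay, keeping it down on the desk as it goes in, until it is fully home against the back, with the jaw end sticking out. Leave the tape measure and the markers as they are in the bin.

Things in the scene. Friction and masses are not known exactly. Their poses are not given: they have to be found in the camera images.
- stapler: Desk stapler 34 wide (x), 138 long (y), 49 high (z) mm, 0.26 kg. Origin: centre of underside, z up. +y end = hinge, -y end = jaw. Grip it across x by its upper arm: 22 mm wide, 28 to 47 mm above the underside, all along; below are a 14 mm wide magazine and a base plate 7 mm high, 34 wide. The arm does not open. Starts upright in the bin's lane, y along the bin's y within 0.05 rad.
- stapler_hinge (a point): Point at the hinge end of the stapler's underside (y = +69 mm in its frame). Hinge cheeks 28 mm wide, up to 34 mm high, stand 5 to 27 mm from this end.
- tool_bin: Grey plastic open bin, fixed, 230 (x) by 166 (y) by 62 mm high, walls and floor 5 mm thick. Origin: centre of underside. Stands left or right of the midline, the rack on the other side.
- bin_lane (a point): Middle of the bin's floor (5 mm above the desk), axes of the bin. A 50 mm wide lane along y runs here between ribs 4 mm thick at x = -27 and +27 mm. The ribs rise 40 mm and stand only at the ends (beyond y = -36 and +36 mm): the middle is open to the sides for fingers. The other contents lie beyond x = +60 and x = -65 mm.
- rack: Low plywood desk rack, fixed, 80 deep (x), 154 wide (y), 68 mm high, boards 8 mm. Origin: centre of underside. Open front at x = -40 mm, toward the robot. Two bays under its roof, the desk as their floor: a narrow empty one (50 mm wide, centred at y = -44 mm, the right-hand one as the robot sees it) and a wider one (80 mm) that holds a small round tin.
- bay_mouth (a point): Middle of the narrow bay's mouth at desk height; x points straight into the bay, y along the rack's front, z up. The bay is 50 mm wide (y -25 to +25 mm), 60 mm high under the roof, 72 mm deep (back board at x = +72 mm). With the stapler fully home its origin is at x = +3 mm and its jaw end sticks out to x = -66 mm.
- tape_measure: Tape measure in the bin, beside the stapler on the bin's +x side: 34 x 70 x 64 mm, origin at the centre of its underside. Leave it.
- marker_1: Marker pen with black cap lying in the bin on the -x side, along the bin's y: 18 x 130 x 20 mm, origin at the centre of its underside. Leave it.
- marker_2: Marker pen with red cap lying next to it, nearer the bin's -x wall: same size. Leave it.

How it is judged:
On the way, in this order (a step that is already met when the one before it is completed fails the run):
1. the stapler stands released and at rest on the desk in front of the narrow bay, wholly outside it (stapler's middle within 250 mm of the mouth) (height (world z) of stapler below 0.004 m and angle between stapler's own z axis and vertical below 0.06 rad and linear speed of stapler below 0.02 m/s and angular speed of stapler below 0.2 rad/s and contact force between the fingers and stapler below 0.1 N and horizontal distance between stapler and bay_mouth below 0.25 m and x of stapler_hinge in the frame of bay_mouth below -0.001 m and x of stapler in the frame of bay_mouth below -0.03 m), for 0.2 s.
2. the stapler, on the desk, is held or pushed at its jaw half with its hinge end inside the narrow bay (height (world z) of stapler below 0.006 m and contact force between the fingers and stapler above 0.5 N and y of the grasp point in the frame of stapler below -0.015 m and x of stapler_hinge in the frame of bay_mouth above 0.01 m and y of stapler_hinge in the frame of bay_mouth between -0.025 and 0.025 m).
At the end, for the whole second after the job is handed in: the stapler stands upright on the desk in the narrow bay, hinge end inward and within about 8 mm of the back board, in line with the bay (0.15 rad, 12 mm sideways), released and at rest; the tape measure and both markers are within 30 mm of where they were in the bin (height (world z) of stapler below 0.004 m and angle between stapler's own z axis and vertical below 0.06 rad and linear speed of stapler below 0.02 m/s and angular speed of stapler below 0.2 rad/s and contact force between the fingers and stapler below 0.1 N and x of stapler in the frame of bay_mouth above -0.005 m and y of stapler in the frame of bay_mouth between -0.012 and 0.012 m and x of stapler_hinge in the frame of bay_mouth above 0.055 m and angle between the y axis of stapler and the x axis of bay_mouth, either way round below 0.15 rad and distance of each of tape_measure, marker_1, marker_2 from where it was at the start of the episode below 0.03 m); the robot touches nothing.
It fails at once if the stapler is let go in the air (underside more than 12 mm above the desk) (height (world z) of stapler above 0.012 m and contact force between the fingers and stapler below 0.05 N).
It fails at once if the stapler is lifted more than 6 mm off the desk while its hinge end is inside the bay (x of stapler_hinge in the frame of bay_mouth between 0.004 and 0.08 m and y of stapler_hinge in the frame of bay_mouth between -0.025 and 0.025 m and height (world z) of stapler between 0.006 and 0.05 m).
It fails at once if the tape measure is moved more than 30 mm (distance of tape_measure from where it was at the start of the episode above 0.03 m).
It fails at once if the black marker is moved more than 30 mm (distance of marker_1 from where it was at the start of the episode above 0.03 m).
It fails at once if the red marker is moved more than 30 mm (distance of marker_2 from where it was at the start of the episode above 0.03 m).
It also fails if it takes over 51 s, if anything falls off the work surface, if the arm or the gripper's body presses on something with over 40 N, if the wrist force passes 120 N, or if a joint passes its speed limit or range.

## Robot

A 7-joint arm with a two-finger parallel gripper is mounted at the origin on a cart in front of the work surface, level with it; the furniture and walls round the work are solid. World frame = base frame: x ahead of the robot, y to its left, z up, the work surface at z = 0. Lengths are in m, angles in rad, forces in N, time in s.
With the tool pointing down it reaches from about 0.4 to 0.75 m from the base axis. Payload 19.5 kg.
Tool frame: the origin (TCP) lies at the very end of the fingers, on their centre line; the grasp point (between the pads) lies 19 mm behind it; z points along the fingers, y is the line along which they close (so a half turn about z gives the same grasp; the last joint's range is limited). The gripper opens to 85 mm and grips with 20 to 120 N. Pads are 22 mm wide; open, the fingers measure 114 mm over their backs; the gripper's body (76 mm by 85 mm) begins 54 mm behind the grasp point. The pads swing forward as they close: fully open they stand 13 mm farther back than shut.
Start: joints at [1.174, 0.707, -0.028, 1.485, 0.022, 0.951, -0.075], TCP at [0.2, -0.539, 0.231] pointing down, gripper open.
Joint ranges: [-2.71, 2.71], [-0.32, 2.16], [-1.57, 1.52], [0, 2.45], [-1.46, 4.6], [0, 2.02], [-2.83, 2.83]. Speed limits (rad/s): [1.89, 1.89, 2.57, 2.57, 3.01, 3.01, 3.01].

## Interface

Orientations are given as a unit quaternion [w, x, y, z].
In Python, from workcell import manip gives the robot as it stands.
- The arm moves only by the shell command python3 -m pendant 'ROWS'. ROWS is JSON, a list of rows, each a list of 3 entries, a list of its own where there are three numbers: the turn, a rotation vector about the world's x, y, z each as a share of 8 degrees, from -1 to 1, then the shift along the world's x, y, z each as a share of 0.5 m, from -1 to 1, then the closure, from 0 (fully open) to 1 (shut). A call has 1 to 10 rows; each row shifts and turns the commanded pose from where the row before left it; what a row does not reach is not made up. A row lasts 1/10 s, in which the tool goes at most 50 mm and 8.59 degrees, less where a joint would pass 70% of its speed; a pose out of reach is approached as far as the arm can. A call with a number of a shift or a turn outside -1 to 1 is refused whole. A call with a gripper value outside its range is refused whole. The fingers move at their own pace and stop on an object; the grip force is fixed at half the most. Time passes only in rows, so rows that do not move let the fingers close. It gives the time, the measured TCP pose, the force, the opening and the grip force at its end, in the units of the state.
- manip.state(): the state, without advancing time (a new reading comes with each control period).
- manip.read_camera(name): name is "side" or "top" or "wrist"; returns the picture (384x512x3 uint8, red, green, blue); there is no depth.
- manip.camera_params(name): a dict with "mtx" (3x3 intrinsics, pixels), "view" (4x4, takes a point from world to camera coordinates). Camera axes: x right, y down, z forward; pixel columns grow to the right and rows downward; lengths in m; the calibration is good to about 2 mm. The wrist camera is an equidistant fisheye: a pixel r from the principal point sees the ray r / f radians off the axis. A picture is of the moment at which its call begins: read the wrist's pose just before it. camera_params takes no time and is no camera call; for the wrist camera it gives the pose at the moment of the call.
- manip.sign_off(): hands the job in; it is judged then, once.
The state is a dict: "time": time; "joint_pos": joint angles; "dq": joint speeds; "joint_efforts": joint torques, N m; "eef_pos": TCP position; "tcp_rot": TCP orientation; "wrist_force": force on the tool from outside, world axes, zero at the start; "torque": the same for the moment, N m; "finger_gap": opening from 0.0 (shut) to 1.0 (fully open); "grip_force": force on a finger pad.
Only numpy, scipy, OpenCV 4.12 (cv2) and the standard library are available. Lean on these libraries where they do the work, as an engineer would, in place of code of your own. Each camera call takes 0.05 s, during which the arm holds its last target. There are 200 camera calls.

## Working session

There is one attempt and no reset: what is moved stays moved. The work goes in short steps, Python scripts to look and compute and a shell command to move; the robot and the scene stay as the last step left them, time stands still between calls to the robot, and variables do not carry over. Pictures are saved under pics/ and viewed, at most 10 in all, crops included, and the job is handed in when it is done.

```bash
mkdir -p pics
python3 - <<'E'
from workcell import manip
import cv2,numpy as np
s=manip.state();print({k:np.round(v,3).tolist() for k,v in s.items()})
for n in("top","side"):
    p=manip.camera_params(n);print(n,np.round(p["mtx"],1).tolist(),np.round(p["view"],3).tolist())
    im=manip.read_camera(n);cv2.imwrite(f"pics/{n}0.png",im[:,:,::-1])
    cv2.imwrite(f"pics/{n}0b.png",cv2.resize(im[:,:,::-1],(800,600),interpolation=cv2.INTER_CUBIC))
E
```

```text
{'time': 0.0, 'joint_pos': [1.174, 0.707, -0.028, 1.485, 0.022, 0.951, -0.075], 'dq': [0.001, 0.0, -0.0, 0.001, 0.001, 0.002, -0.001], 'joint_efforts': [0.007, -88.32, 1.237, -23.617, 0.017, 0.007, -0.0], 'eef_pos': [0.2, -0.539, 0.231], 'tcp_rot': [-0.001, 0.984, 0.176, -0.0], 'wrist_force': [0.661, -0.415, 0.477], 'torque': [0.03, -0.004, -0.009], 'grip_force': 0.0, 'finger_gap': 1.0}
top [[361.1, 0.0, 256.0], [0.0, 361.1, 188.7], [0.0, 0.0, 1.0]] [[0.021, -1.0, -0.008, 0.008], [-0.982, -0.019, -0.186, 0.625], [0.186, 0.012, -0.983, 0.791], [0.0, 0.0, 0.0, 1.0]]
side [[397.1, 0.0, 252.3], [0.0, 397.1, 192.8], [0.0, 0.0, 1.0]] [[0.996, -0.092, 0.003, -0.623], [-0.037, -0.424, -0.905, 0.08], [0.085, 0.901, -0.426, 0.827], [0.0, 0.0, 0.0, 1.0]]
```

View pics/top0b.png

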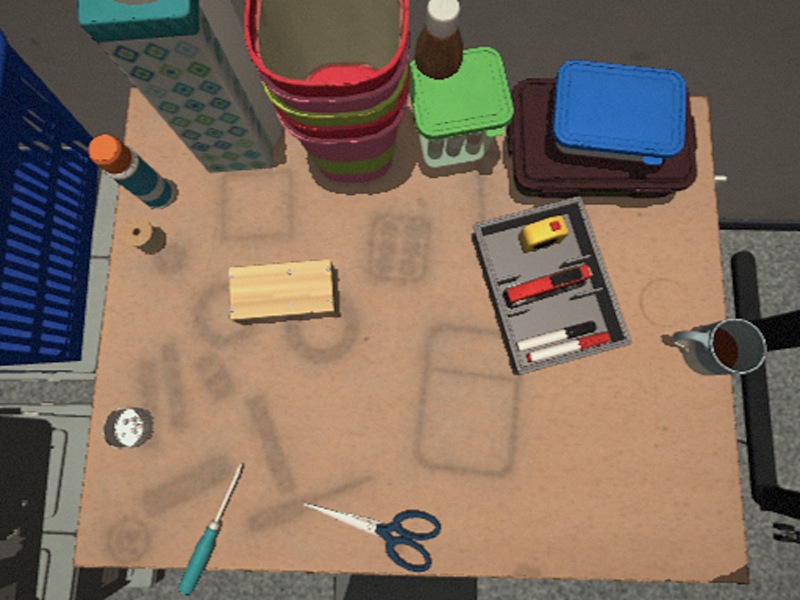

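View pics/side0b.png

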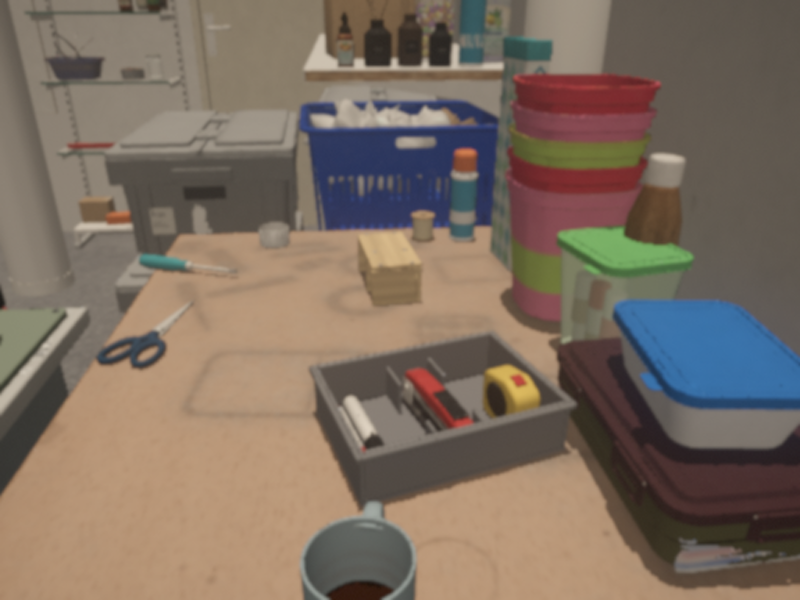

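The top view shows the rack on the left (roof about (230-338, 260-322) in the 800x600 image) and the bin on the right. The tape measure is at the far side of the bin, so bin +x ≈ world +x and the hinge points toward world +y. I'll enlarge both for reading pixels.

Run:
```python
import cv2,numpy as np
t=cv2.imread("pics/top0.png")
a=cv2.resize(t[120:245,295:410],None,fx=4.8,fy=4.8,interpolation=cv2.INTER_CUBIC)  # bin
b=cv2.resize(t[155:215,140:225],None,fx=8,fy=8,interpolation=cv2.INTER_CUBIC)
cv2.imwrite("pics/c1.png",a);cv2.imwrite("pics/c2.png",b);print(a.shape,b.shape)
```

```text
(600, 552, 3) (480, 680, 3)
```

View pics/c1.png

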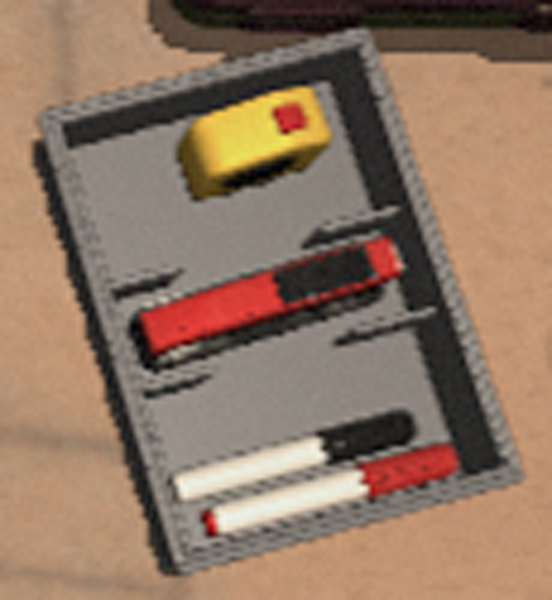

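View pics/c2.png

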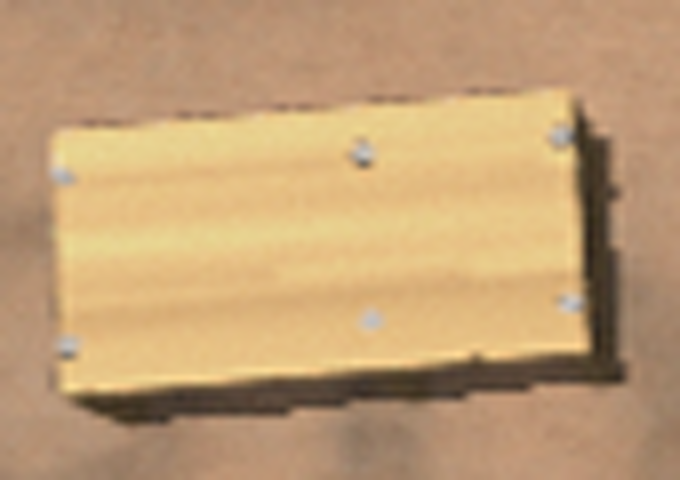

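```bash
cat > h.py <<'E'
import numpy as np
from scipy.optimize import least_squares
from scipy.spatial.transform import Rotation as R
from workcell import manip
def back(px,z,cam="top"):
    p=manip.camera_params(cam);V=np.array(p["view"]);K=np.array(p["mtx"])
    d=np.linalg.inv(K)@np.array([px[0],px[1],1]);Rm=V[:3,:3];c=-Rm.T@V[:3,3];d=Rm.T@d
    return (c+d*(z-c[2])/d[2])[:2]
def fit(obj,w):
    f=lambda q:(((np.array(obj)@np.array([[np.cos(q[2]),np.sin(q[2])],[-np.sin(q[2]),np.cos(q[2])]]))+q[:2])-w).ravel()
    r=least_squares(f,[*np.mean(w,0),0]);return r.x,r.fun.reshape(-1,2)
def un(p,s,o): return (np.array(p)+.5)/s-.5+np.array(o)
E
python3 - <<'E'
from h import *
np.set_printoptions(precision=4,suppress=True)
b=[back(un(p,4.8,(295,120)),.062) for p in[(40,116),(370,30),(522,475),(175,573)]]
q,r=fit([(.115,.083),(.115,-.083),(-.115,-.083),(-.115,.083)],b);print("bin",q,r.tolist())
k=[back(un(p,8,(140,155)),.068) for p in[(52,130),(575,90),(588,352),(62,392)]]
q2,r=fit([(.04,.077),(.04,-.077),(-.04,-.077),(-.04,.077)],k);print("rack",q2,r.tolist())
c,s=np.cos(q2[2]),np.sin(q2[2]);print("mouth",q2[:2]+np.array([[c,-s],[s,c]])@[-.04,-.044])
# stapler arm: mid of ends at z=.052
L=back(un((144,333),4.8,(295,120)),.052);Rr=back(un((397,255),4.8,(295,120)),.052)
d=L-Rr;print("stapler ends",L,Rr,"len",np.hypot(*d),"yaw",np.arctan2(d[1],d[0])-np.pi/2,"mid",(L+Rr)/2)
E
```

```text
bin [ 0.6477 -0.2043  0.2801] [[-0.0003862099817820708, -0.003224605459167862], [-0.002614508925661174, 0.0032201661812673588], [-0.0005263254896271663, 0.003560979038473633], [0.0035270443970706333, -0.0035565397605715754]]
rack [0.6292 0.1994 0.0983] [[0.000834443666965945, -0.00021593726058222185], [0.000943284225456309, -3.2904230848063154e-06], [-0.0006731634923493601, -0.0006583813304975178], [-0.0011045644000726718, 0.0008776090141430215]]
mouth [0.5937 0.1517]
stapler ends [ 0.6283 -0.1415] [ 0.6701 -0.2675] len 0.1327418270954929 yaw 0.32074321818484863 mid [ 0.6492 -0.2045]
```

```bash
python3 -m pendant '[[[0,0,1],[0.05,0.04,0],0],[[0,0,1],[0.06,0.045,0],0],[[0,0,1],[0.06,0.045,0],0.2],[[0,0,1],[0.06,0.045,0],0.3],[[0,0,1],[0.06,0.045,0],0.35],[[0,0,1],[0.06,0.045,0],0.35],[[0,0,1],[0.06,0.045,0],0.35],[[0,0,1],[0.06,0.045,0],0.35],[[0,0,1],[0.06,0.045,0],0.35],[[0,0,1],[0.06,0.045,0],0.35]]'; python3 -m pendant '[[[0,0,1],[0.06,0.045,0],0.35],[[0,0,0],[0.06,0.045,0],0.35],[[0,0,0],[0.06,0.045,0],0.35],[[0,0,0],[0.06,0.04,0],0.35],[[0,0,0],[0.05,0.04,0],0.35],[[0,0,0],[0,0,0],0.35]]'
python3 - <<'E'
from h import *
import cv2
s=manip.state();print(s["eef_pos"],R.from_quat(np.roll(s["tcp_rot"],-1)).as_matrix().round(3).tolist(),s["finger_gap"],np.round(s["joint_pos"],2))
p=manip.camera_params("wrist");np.savez("w1.npz",K=p["mtx"],V=p["view"]);print(np.round(p["mtx"],1),np.round(p["view"],3))
im=manip.read_camera("wrist");cv2.imwrite("pics/w1.png",im[:,:,::-1])
cv2.imwrite("pics/w1b.png",cv2.resize(im[:,:,::-1],(800,600),interpolation=cv2.INTER_CUBIC))
E
```

```text
time: 1.1
eef_pos: [0.4957, -0.3156, 0.2311]
tcp_rot: [-0.0, 0.638, 0.77, -0.0]
wrist_force: [-0.2, 0.3, 0.7]
finger_gap: 0.651
grip_force: 0.0
time: 1.7
eef_pos: [0.6419, -0.2049, 0.2301]
tcp_rot: [-0.001, 0.584, 0.812, 0.001]
wrist_force: [-0.5, 0.1, -0.2]
finger_gap: 0.652
grip_force: 0.0
[ 0.64192618 -0.20489861  0.23011203] [[-0.319, 0.948, -0.0], [0.948, 0.319, 0.003], [0.003, 0.0, -1.0]] 0.6522810234331297 [ 0.41  0.9  -0.4   1.05  0.32  1.25  0.37]
[[297.3   0.  253.1]
 [  0.  297.3 193.9]
 [  0.    0.    1. ]] [[ 0.947  0.32  -0.    -0.542]
 [ 0.309 -0.914  0.263 -0.418]
 [ 0.084 -0.249 -0.965  0.273]
 [ 0.     0.     0.     1.   ]]
```

View pics/w1b.png

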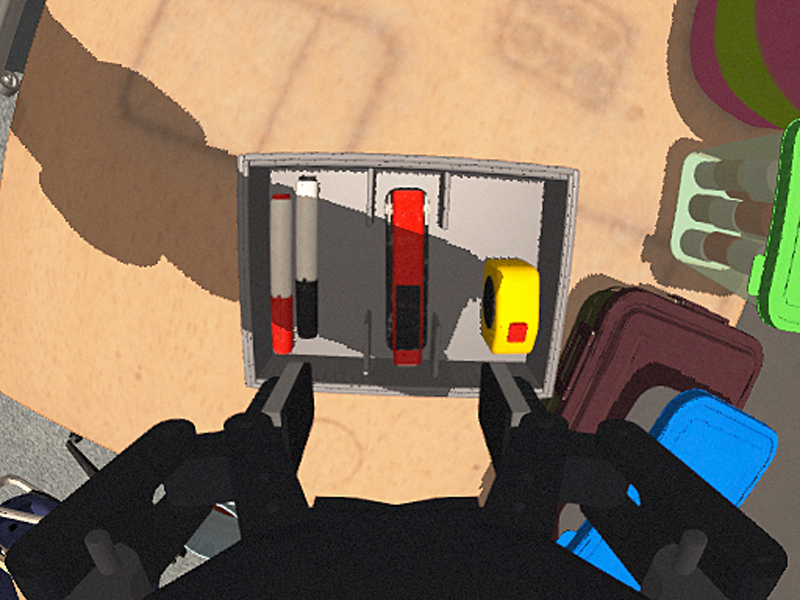

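The wrist view shows the stapler arm running from (408,189), where the wide grey cheeks mark the hinge end, to (407,365) at the jaw end. The fingers stand at columns ~300 and ~495.

```bash
cat >> h.py <<'E'
def wback(px,z,K,V):
    u=np.array([px[0]-K[0,2],px[1]-K[1,2]]);r=np.hypot(*u);t=r/K[0,0]
    d=np.array([*(u/r*np.sin(t)),np.cos(t)]);c=-V[:3,:3].T@V[:3,3];d=V[:3,:3].T@d
    return (c+d*(z-c[2])/d[2])[:2]
E
python3 - <<'E'
from h import *
np.set_printoptions(precision=4,suppress=True)
w=np.load("w1.npz");K,V=w["K"],w["V"];g=lambda p,z:wback(un(p,800/512,(0,0)),z,K,V)
L,Rr=g((408.5,189),.052),g((407,365),.052);d=L-Rr
print(L,Rr,np.hypot(*d),np.arctan2(d[1],d[0])-np.pi/2,(L+Rr)/2)
q,r=fit([(.115,.083),(.115,-.083),(-.115,-.083),(-.115,.083)],[g(p,.062) for p in[(578,170),(553,397),(247,390),(240,154)]]);print("bin",q,r.tolist())
E
```

```text
[ 0.6302 -0.1443] [ 0.6712 -0.2665] 0.1289288961717237 0.32331993928234226 [ 0.6507 -0.2054]
bin [ 0.6491 -0.2055  0.291 ] [[-0.0008735692611048229, -0.003229243633307677], [-0.003940952813820231, 0.0017070119803992423], [0.0019318601598511398, 0.005373780572500153], [0.002882661915073692, -0.0038515489195991293]]
```

```bash
python3 -m pendant '[[[0,0,0],[0.016,0,-0.05],0.4],[[0,0,0],[0,0,-0.07],0.4],[[0,0,0],[0,0,-0.07],0.4],[[0,0,0],[0,0,-0.07],0.4],[[0,0,0],[0,0,-0.06],0.4],[[0,0,0],[0,0,-0.04],0.4],[[0,0,0],[0,0,0],0.4]]'
```

```text
time: 2.45
eef_pos: [0.6459, -0.2097, 0.0487]
tcp_rot: [-0.002, 0.586, 0.811, -0.001]
wrist_force: [-0.9, 0.3, 0.1]
finger_gap: 0.598
grip_force: 0.0
```

```bash
python3 -m pendant '[[[0,0,0],[0.008,0.009,-0.03],0.4],[[0,0,0],[0,0,-0.022],0.4],[[0,0,0],[0,0,0],0.4],[[0,0,0],[0,0,0],0.4]]'
```

```text
time: 2.85
eef_pos: [0.6518, -0.2048, 0.0256]
tcp_rot: [0.0, 0.585, 0.811, -0.0]
wrist_force: [-0.3, -0.7, 0.3]
finger_gap: 0.602
grip_force: 0.0
```

```bash
python3 -m pendant '[[[0,0,0],[0,0,0],0.7],[[0,0,0],[0,0,0],1],[[0,0,0],[0,0,0],1],[[0,0,0],[0,0,0],1],[[0,0,0],[0,0,0],1],[[0,0,0],[0,0,0],1]]'
```

```text
time: 3.45
eef_pos: [0.6519, -0.2049, 0.026]
tcp_rot: [0.0, 0.586, 0.811, 0.0]
wrist_force: [-2.5, 0.6, 6.5]
finger_gap: 0.244
grip_force: 58.9
```

```bash
python3 -m pendant '[[[0,0,0],[0,0,0.01],1],[[0,0,0],[0,0,0.02],1],[[0,0,0],[0,0,0.04],1],[[0,0,0],[0,0,0.05],1],[[0,0,0],[0,0,0.05],1],[[0,0,0],[0,0,0.05],1],[[0,0,0],[0,0,0.03],1],[[0,0,0],[0,0,0],1]]'
```

```text
time: 4.25
eef_pos: [0.6526, -0.2048, 0.153]
tcp_rot: [0.002, 0.586, 0.811, 0.001]
wrist_force: [0.9, -0.2, -1.9]
finger_gap: 0.25
grip_force: 59.0
```

```bash
python3 -m pendant '[[[0,0,-0.4],[-0.012,0.02,0],1],[[0,0,-0.8],[-0.023,0.04,0],1],[[0,0,-0.8],[-0.023,0.05,0],1],[[0,0,-0.8],[-0.023,0.05,0],1],[[0,0,-0.8],[-0.023,0.05,0],1],[[0,0,-0.8],[-0.023,0.05,0],1],[[0,0,-0.8],[-0.023,0.05,0],1],[[0,0,-0.8],[-0.023,0.05,0],1],[[0,0,-0.8],[-0.023,0.05,0],1],[[0,0,-0.8],[-0.023,0.05,0],1]]';python3 -m pendant '[[[0,0,-0.8],[-0.023,0.05,0],1],[[0,0,-0.8],[-0.023,0.05,0],1],[[0,0,-0.8],[-0.023,0.05,0],1],[[0,0,-0.8],[-0.023,0.05,0],1],[[0,0,-0.8],[-0.015,0.03,0],1],[[0,0,-0.8],[0,0,0],1],[[0,0,-0.4],[0,0,0],1],[[0,0,0],[0,0,0],1]]'
python3 - <<'E'
from h import *
import cv2
s=manip.state();M=R.from_quat(np.roll(s["tcp_rot"],-1)).as_matrix();print(s["eef_pos"],M.round(3).tolist(),np.arctan2(M[1,1],M[0,1]),s["finger_gap"],np.round(s["joint_pos"],2))
print("to go",np.array([.4942,.1419])-s["eef_pos"][:2],"turn",np.degrees(-1.473-np.arctan2(M[1,1],M[0,1])))
im=manip.read_camera("side");cv2.imwrite("pics/s1.png",cv2.resize(im[:,:,::-1],(800,600)))
E
```

```text
time: 5.25
eef_pos: [0.5414, 0.0262, 0.1498]
tcp_rot: [-0.0, 0.916, 0.401, -0.0]
wrist_force: [0.9, 0.5, -1.8]
finger_gap: 0.242
grip_force: 59.1
time: 6.05
eef_pos: [0.4884, 0.1404, 0.1499]
tcp_rot: [0.0, 0.999, 0.051, -0.0]
wrist_force: [-1.4, 0.2, -2.3]
finger_gap: 0.241
grip_force: 59.1
[0.48842321 0.14041677 0.14986646] [[0.995, 0.103, -0.001], [0.103, -0.995, -0.0], [-0.001, 0.0, -1.0]] -1.4679390924299631 0.241458441294435 [-0.45  0.74  0.2   1.83 -0.24  0.59 -1.57]
to go [0.00577679 0.00148323] turn -0.2899686442689272
```

```bash
python3 -m pendant '[[[0,0,0],[0,0,-0.03],1],[[0,0,0],[0,0,-0.06],1],[[0,0,0],[0,0,-0.06],1],[[0,0,0],[0,0,-0.05],1],[[0,0,0],[0,0,-0.03],1],[[0,0,0],[0,0,-0.015],1],[[0,0,0],[0,0,0],1],[[0,0,0],[0,0,0],1]]'
```

```text
time: 6.9
eef_pos: [0.489, 0.1403, 0.0283]
tcp_rot: [-0.0, 0.999, 0.052, 0.0]
wrist_force: [-0.1, -0.4, -1.4]
finger_gap: 0.246
grip_force: 59.0
```

View pics/s1.png

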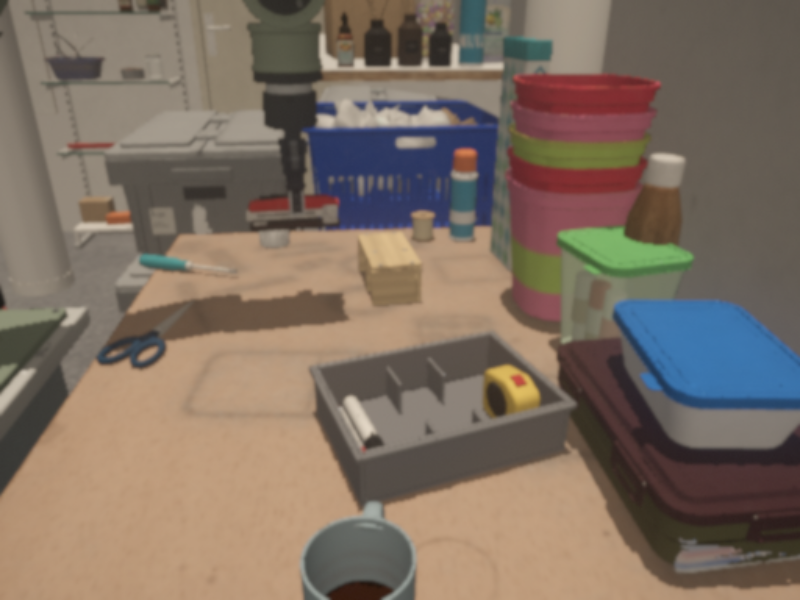

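The stapler hangs level in the gripper at (250-338, 198-222) and the bin's other contents are undisturbed. I'll set it down gently.

```bash
python3 -m pendant '[[[0,0,0],[0,0,-0.006],1],[[0,0,0],[0,0,-0.004],1],[[0,0,0],[0,0,-0.003],1],[[0,0,0],[0,0,0],1],[[0,0,0],[0,0,0],1]]'
```

```text
time: 7.4
eef_pos: [0.4888, 0.1404, 0.0213]
tcp_rot: [-0.0, 0.999, 0.052, 0.0]
wrist_force: [-0.1, -0.0, -2.3]
finger_gap: 0.244
grip_force: 59.1
```

```bash
python3 -m pendant '[[[0,0,0],[0,0,-0.002],1],[[0,0,0],[0,0,-0.002],1],[[0,0,0],[0,0,0],1]]';python3 -m pendant '[[[0,0,0],[0,0,-0.002],1],[[0,0,0],[0,0,0],1]]'
```

```text
time: 7.7
eef_pos: [0.4889, 0.141, 0.0204]
tcp_rot: [-0.001, 0.999, 0.052, 0.0]
wrist_force: [-5.5, 2.8, 27.1]
finger_gap: 0.244
grip_force: 62.9
time: 7.9
eef_pos: [0.4889, 0.1411, 0.0203]
tcp_rot: [-0.001, 0.999, 0.052, 0.001]
wrist_force: [-10.7, 3.2, 52.4]
finger_gap: 0.245
grip_force: 66.2
```

```bash
python3 -m pendant '[[[0,0,0],[0,0,0.002],1],[[0,0,0],[0,0,0.0015],1],[[0,0,0],[0,0,0],1]]';python3 -m pendant '[[[0,0,0],[0,0,0],0.6],[[0,0,0],[0,0,0],0.5],[[0,0,0],[0,0,0],0.4],[[0,0,0],[0,0,0],0.4],[[0,0,0],[0,0,0],0.4],[[0,0,0],[0,0,0],0.4],[[0,0,0],[0,0,0],0.4]]'
```

```text
time: 8.2
eef_pos: [0.4889, 0.1408, 0.0205]
tcp_rot: [-0.0, 0.999, 0.052, 0.0]
wrist_force: [-1.3, 1.5, 14.3]
finger_gap: 0.244
grip_force: 61.1
time: 8.9
eef_pos: [0.4887, 0.1403, 0.02]
tcp_rot: [-0.0, 0.999, 0.052, -0.0]
wrist_force: [-0.2, 0.4, 0.8]
finger_gap: 0.602
grip_force: 0.0
```

```bash
python3 -m pendant '[[[0,0,0],[0,0,0.03],0.4],[[0,0,0],[0,0,0.06],0.4],[[0,0,0],[0,0,0.06],0.4],[[0,0,0],[-0.045,-0.005,0.05],0.4],[[0,0,0],[-0.045,-0.005,0.04],0.4],[[0,0,0],[0,0,0.04],0.4],[[0,0,0],[0,0,0],0.4],[[0,0,0],[0,0,0],0.4]]'
python3 - <<'E'
from h import *
import cv2
s=manip.state();M=R.from_quat(np.roll(s["tcp_rot"],-1)).as_matrix();print(s["eef_pos"],np.arctan2(M[1,1],M[0,1]))
p=manip.camera_params("wrist");np.savez("w2.npz",K=p["mtx"],V=p["view"])
im=manip.read_camera("wrist");cv2.imwrite("pics/w2.png",im[:,:,::-1])
cv2.imwrite("pics/w2b.png",cv2.resize(im[:,:,::-1],(800,600),interpolation=cv2.INTER_CUBIC))
E
```

```text
time: 9.7
eef_pos: [0.4439, 0.1355, 0.16]
tcp_rot: [-0.0, 0.999, 0.052, 0.0]
wrist_force: [-0.4, -0.3, -0.0]
finger_gap: 0.603
grip_force: 0.0
[0.44392573 0.13549848 0.16002164] -1.4671940837756847
```

View pics/w2b.png

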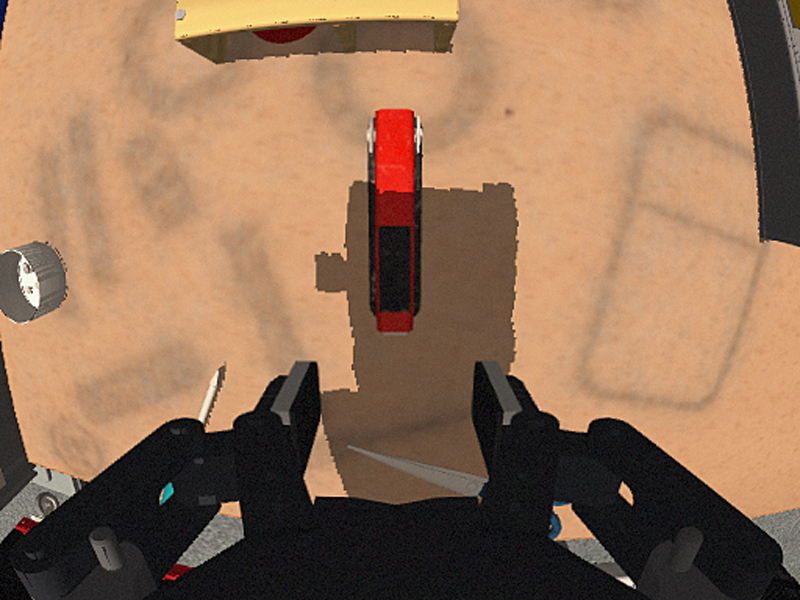

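The stapler stands at columns 377-414, hinge end up at row 110, jaw at row 331. The rack's front base runs from (217,62) to (452,51), with the divider at about column 348. I'll check the alignment.

Run:
```python
from h import *
np.set_printoptions(precision=4,suppress=True)
w=np.load("w2.npz");K,V=w["K"],w["V"];g=lambda p,z:wback(un(p,800/512,(0,0)),z,K,V)
L,Rr=g((395,110),.047),g((394.5,331),.047);d=L-Rr
print(L,Rr,np.hypot(*d),"yaw",np.arctan2(d[1],d[0]),(L+Rr)/2)
A,B=g((217,62),0),g((452,51),0);e=A-B;th=np.arctan2(-e[0],e[1]);print(A,B,np.hypot(*e),"rack yaw",th)
print("mouth",B+.033*e/np.hypot(*e))
A,B=g((176,40),.068),g((458,19),.068);e=A-B;print("roof",A,B,np.hypot(*e),np.arctan2(-e[0],e[1]),"mouth",B+.033*e/np.hypot(*e))
```

```text
[0.5478 0.1475] [0.4233 0.1348] 0.12517365187463875 yaw 0.10230220450850014 [0.4855 0.1412]
[0.5828 0.2725] [0.5993 0.116 ] 0.15732710320407634 rack yaw 0.10566313854920965
mouth [0.5959 0.1488]
roof [0.5805 0.2703] [0.5977 0.1207] 0.15067632892515392 0.11433808495363242 mouth [0.5939 0.1534]
```

```bash
python3 -m pendant '[[[0,0,0],[0,0,-0.03],0.4],[[0,0,0],[0,0,-0.06],0.4],[[0,0,0],[0,0,-0.07],0.4],[[0,0,0],[0,0,-0.06],0.4],[[0,0,0],[0,0,-0.04],0.4],[[0,0,0],[0,0,-0.012],0.4],[[0,0,0],[0,0,0],0.4],[[0,0,0],[0,0,0],0.4]]'
```

```text
time: 10.55
eef_pos: [0.444, 0.1353, 0.0246]
tcp_rot: [-0.0, 0.999, 0.052, 0.0]
wrist_force: [0.4, -1.0, 1.1]
finger_gap: 0.597
grip_force: 0.0
```

```bash
python3 -m pendant '[[[0,0,0],[0,0.001,-0.008],0.4],[[0,0,0],[0,0,0],0.4],[[0,0,0],[0,0,0],0.4],[[0,0,0],[0,0,0],0.7],[[0,0,0],[0,0,0],1],[[0,0,0],[0,0,0],1],[[0,0,0],[0,0,0],1],[[0,0,0],[0,0,0],1],[[0,0,0],[0,0,0],1],[[0,0,0],[0,0,0],1]]'
```

```text
time: 11.55
eef_pos: [0.4438, 0.1359, 0.0203]
tcp_rot: [-0.0, 0.999, 0.052, 0.0]
wrist_force: [-0.2, 0.7, 6.9]
finger_gap: 0.244
grip_force: 58.7
```

```bash
python3 -m pendant '[[[0,0,0],[0.008,0.001,0],1],[[0,0,0],[0.012,0.001,0],1],[[0,0,0],[0.016,0.0016,0],1],[[0,0,0],[0.016,0.0016,0],1],[[0,0,0],[0.016,0.0016,0],1],[[0,0,0],[0.016,0.0016,0],1],[[0,0,0],[0.016,0.0016,0],1],[[0,0,0],[0.008,0.001,0],1],[[0,0,0],[0,0,0],1]]'
```

```text
time: 12.45
eef_pos: [0.4973, 0.1413, 0.0203]
tcp_rot: [-0.0, 0.999, 0.052, -0.001]
wrist_force: [-4.5, -1.0, 9.1]
finger_gap: 0.244
grip_force: 59.0
```

```bash
python3 -m pendant '[[[0,0,0],[0.01,0.001,0],1],[[0,0,0],[0.014,0.0014,0],1],[[0,0,0],[0.014,0.0014,0],1],[[0,0,0],[0.014,0.0014,0],1],[[0,0,0],[0.014,0.0014,0],1],[[0,0,0],[0.014,0.0014,0],1],[[0,0,0],[0.01,0.001,0],1],[[0,0,0],[0,0,0],1]]'
```

```text
time: 13.25
eef_pos: [0.5426, 0.1458, 0.0203]
tcp_rot: [-0.0, 0.999, 0.052, -0.0]
wrist_force: [-4.0, -0.5, 8.3]
finger_gap: 0.244
grip_force: 58.9
```

```bash
python3 -m pendant '[[[0,0,0],[0.006,0.0006,0],1],[[0,0,0],[0.006,0.0006,0],1],[[0,0,0],[0.003,0.0003,0],1],[[0,0,0],[0,0,0],1]]'; python3 -m pendant '[[[0,0,0],[0.003,0.0003,0],1],[[0,0,0],[0,0,0],1]]'
```

```text
time: 13.65
eef_pos: [0.5494, 0.1465, 0.0203]
tcp_rot: [-0.0, 0.999, 0.052, -0.001]
wrist_force: [-7.9, -1.1, 11.2]
finger_gap: 0.245
grip_force: 59.4
time: 13.85
eef_pos: [0.5508, 0.1467, 0.0203]
tcp_rot: [-0.0, 0.999, 0.052, -0.001]
wrist_force: [-7.4, -0.1, 11.5]
finger_gap: 0.246
grip_force: 59.4
```

```bash
python3 -m pendant '[[[0,0,0],[0.003,0.0003,0],1],[[0,0,0],[0,0,0],1]]'; python3 -m pendant '[[[0,0,0],[0.003,0.0003,0],1],[[0,0,0],[0,0,0],1]]';  python3 -m pendant '[[[0,0,0],[0.003,0.0003,0],1],[[0,0,0],[0,0,0],1]]'
```

```text
time: 14.05
eef_pos: [0.5523, 0.1468, 0.0203]
tcp_rot: [-0.0, 0.999, 0.052, -0.001]
wrist_force: [-7.5, -0.8, 12.3]
finger_gap: 0.243
grip_force: 59.4
time: 14.25
eef_pos: [0.5538, 0.147, 0.0203]
tcp_rot: [-0.0, 0.999, 0.052, -0.001]
wrist_force: [-7.9, -1.6, 11.6]
finger_gap: 0.243
grip_force: 59.4
time: 14.45
eef_pos: [0.5553, 0.1471, 0.0203]
tcp_rot: [-0.0, 0.999, 0.052, -0.001]
wrist_force: [-8.2, -0.2, 12.2]
finger_gap: 0.244
grip_force: 59.4
```

```bash
python3 -m pendant '[[[0,0,0],[0.003,0.0003,0],1],[[0,0,0],[0,0,0],1]]'; python3 -m pendant '[[[0,0,0],[0.003,0.0003,0],1],[[0,0,0],[0,0,0],1]]'
```

```text
time: 14.65
eef_pos: [0.5568, 0.1472, 0.0203]
tcp_rot: [-0.0, 0.999, 0.052, -0.001]
wrist_force: [-8.0, -1.2, 12.0]
finger_gap: 0.243
grip_force: 59.4
time: 14.85
eef_pos: [0.5577, 0.1473, 0.0203]
tcp_rot: [0.0, 0.999, 0.052, -0.002]
wrist_force: [-12.4, -1.0, 15.1]
finger_gap: 0.24
grip_force: 59.8
```

```bash
python3 -m pendant '[[[0,0,0],[0.003,0.0003,0],1],[[0,0,0],[0,0,0],1]]'
```

```text
time: 15.05
eef_pos: [0.5577, 0.1474, 0.0203]
tcp_rot: [0.0, 0.999, 0.052, -0.003]
wrist_force: [-22.8, -3.6, 25.1]
finger_gap: 0.246
grip_force: 61.0
```

The force rises with no further motion, so the stapler is against the back board. I'll relieve the push, release and lift away.

```bash
python3 -m pendant '[[[0,0,0],[-0.003,-0.0003,0.001],1],[[0,0,0],[0,0,0],1],[[0,0,0],[0,0,0],0.6],[[0,0,0],[0,0,0],0.5],[[0,0,0],[0,0,0],0.4],[[0,0,0],[0,0,0],0.4],[[0,0,0],[0,0,0],0.4],[[0,0,0],[0,0,0],0.4]]'; python3 -m pendant '[[[0,0,0],[0,0,0.03],0.4],[[0,0,0],[0,0,0.06],0.4],[[0,0,0],[0,0,0.06],0.4],[[0,0,0],[-0.05,-0.01,0.06],0.4],[[0,0,0],[-0.08,-0.02,0.03],0.4],[[0,0,0],[-0.08,-0.02,0],0.4],[[0,0,0],[0,0,0],0.4],[[0,0,0],[0,0,0],0.4]]'
python3 - <<'E'
from h import *
import cv2
p=manip.camera_params("wrist");np.savez("w3.npz",K=p["mtx"],V=p["view"])
a=manip.read_camera("wrist")[:,:,::-1];b=manip.read_camera("side")[:,:,::-1]
cv2.imwrite("pics/w3.png",a)
c=cv2.resize(a[:240,100:360],(520,480),interpolation=cv2.INTER_CUBIC);d=cv2.resize(b[120:320,190:370],(280,311))
o=np.zeros((480,800,3),np.uint8);o[:,:520]=c;o[:311,520:]=d;cv2.imwrite("pics/f3.png",o)
E
```

```text
time: 15.85
eef_pos: [0.5593, 0.1475, 0.0205]
tcp_rot: [-0.0, 0.999, 0.052, 0.0]
wrist_force: [0.3, 0.7, -0.4]
finger_gap: 0.604
grip_force: 0.0
time: 16.65
eef_pos: [0.4545, 0.1226, 0.1417]
tcp_rot: [-0.0, 0.999, 0.052, 0.001]
wrist_force: [1.7, 0.3, -0.5]
finger_gap: 0.596
grip_force: 0.0
```

View pics/f3.png

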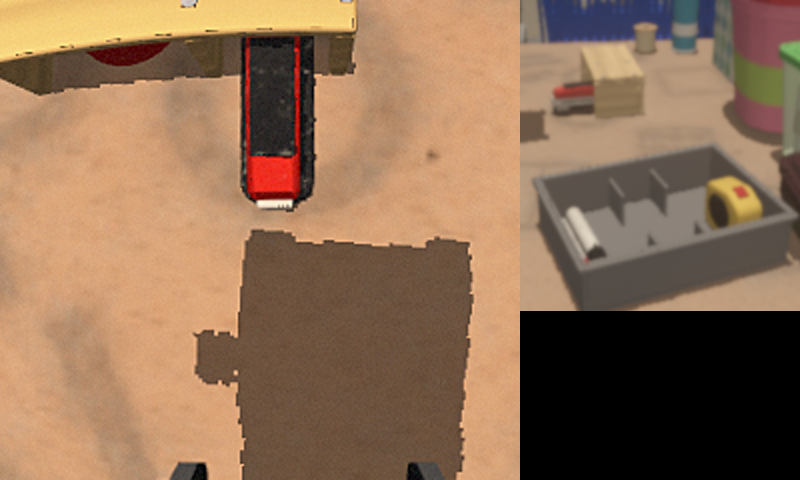

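The stapler sits in the narrow bay with its jaw end out (base columns 242-314 in the crop, tip at row ~203). The bin's other contents are as they were. One numeric check before handing in.

Run:
```python
from h import *
np.set_printoptions(precision=4,suppress=True)
w=np.load("w3.npz");K,V=w["K"],w["V"];g=lambda p,z:wback(un(p,2,(100,0)),z,K,V)
m=np.array([.594,.151]);th=.1;Q=np.array([[np.cos(th),np.sin(th)],[-np.sin(th),np.cos(th)]])
for n,p,z in[("baseL",(242,140),.007),("baseR",(314,140),.007),("jaw arm L",(247,198),.045),("jaw arm R",(299,198),.045),("arm far L",(248,42),.047),("arm far R",(299,42),.047),("jaw base",(277,206),.007),("divider",(221,77),0),("outer",(354,73),0)]:print(n,Q@(g(p,z)-m))
print({k:np.round(v,2) for k,v in manip.state().items() if k in("time","wrist_force")})
```

```text
baseL [-0.0331  0.0168]
baseR [-0.0334 -0.0164]
jaw arm L [-0.0626  0.0105]
jaw arm R [-0.0627 -0.0102]
arm far L [0.0024 0.0104]
arm far R [ 0.002  -0.0099]
jaw base [-0.0645  0.0005]
divider [-0.0001  0.0279]
outer [ 0.0015 -0.0352]
{'time': np.float64(16.75), 'wrist_force': array([ 0.41, -0.53, -0.08])}
```

Centred, straight and home: the jaw end is at about -65 mm against the expected -66 mm.

```bash
python3 -c "
from workcell import manip
print(manip.sign_off())"
```

```text
the job is handed in; nothing more can be done
None
```

The stapler is fully home in the narrow bay, hinge end in and jaw end sticking out, with the tape measure and markers showing no movement in the bin; I handed the job in at about 17 s, and the sign-off returned no verdict.

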